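# Unhook a charged battery pack from its charger and pack it in the kit tray

### The arm

A 7-joint arm with a two-finger parallel gripper is mounted at the origin on the work surface; the furniture and walls round the work are solid. World frame = base frame: x ahead of the robot, y to its left, z up, the work surface at z = 0. Lengths are in m, angles in rad, forces in N, time in s.
With the tool pointing down it reaches from about 0.425 to 0.875 m from the base axis. Payload 4.7 kg.
Tool frame: the origin (TCP) lies at the very end of the fingers, on their centre line; the grasp point (between the pads) lies 19 mm behind it; z points along the fingers, y is the line along which they close (so a half turn about z gives the same grasp; the last joint's range is limited). The gripper opens to 87 mm and grips with 3 to 60 N. Pads are 19 mm wide; open, the fingers measure 117 mm over their backs; the gripper's body (75 mm by 190 mm) begins 51 mm behind the grasp point.
Start: joints at [1.155, 0.321, -0.07, 1.45, 0.023, 1.371, -0.057], TCP at [0.271, -0.591, 0.223] pointing down, gripper open.
Joint ranges: [-2.86, 2.86], [-0.3, 2.09], [-1.38, 1.24], [0.06, 2.45], [-1.56, 4.7], [0.09, 2.05], [-2.69, 2.69]. Speed limits (rad/s): [2.57, 2.57, 3.14, 3.14, 3.14, 3.14, 3.14].

### API

Orientations are given as a rotation vector (axis times angle).
In Python, from bench import ctrl, vision gives the robot as it stands.
- The arm moves only by the tool jog_arm, never from a script. Its argument "increments" is a list of rows, each an object of numbers: "tx", "ty", "tz": the shift along the tool's x, y, z in mm; "wx", "wy", "wz": the turn, a rotation vector about the tool's x, y, z in rad; "gripper": the opening, from 0 (shut) to 1 (fully open). In form: [{"tx": .., "ty": .., "tz": .., "wx": .., "wy": .., "wz": .., "gripper": ..}, ...]. A call has exactly 5 rows; each row is the pose to reach, as a shift and turn from the pose commanded when the call began, along the tool's axes at that moment; what a row does not reach only later rows make up. A row lasts 1/12 s, in which the tool goes at most 41.7 mm and 7.16 degrees, less where a joint would pass 70% of its speed; a pose out of reach is approached as far as the arm can. A call with a gripper value outside its range is refused whole. The fingers move at their own pace and stop on an object; "grip_force" is the grip in N (left out, the last holds). Time passes only in rows, so rows that repeat a pose let the fingers close, or fill a call up. It gives the time, the measured TCP pose, the force, the opening and the grip force at its end, in the units of the state.
- ctrl.get_state(): the state, without advancing time (a new reading comes with each control period).
- vision.get_image(name): name is "scene" or "side" or "wrist"; returns a dict with "color" (384x512x3 uint8, blue, green, red), "fx", "fy", "cx", "cy" (pixels), "extrinsics" (4x4, takes a point from world to camera coordinates). Camera axes: x right, y down, z forward; pixel columns grow to the right and rows downward; lengths in m; the calibration is good to about 2 mm. A picture is of the moment at which its call begins. There is no depth.
- ctrl.close_job(): hands the job in; it is judged then, once.
Trained networks look in the newest picture that a camera, given by its name, has taken for a name from the list of things; names that differ only in an ending like _2 or _b are one class to them, and where a whole thing is asked for, a point or a joint stands for the part that bears it (a point fixed in the world has none). Each returns a list of dicts, best first, with "conf" (0 to 1); they miss things now and then, are a little off and sometimes report something else, mostly with a low value. They report only what shows in the picture. A call takes as long as a camera call. They do not tell look-alikes from the thing itself.
- vision.spot_in(camera, thing): "bbox" ([left, top, right, bottom] in pixels, round what is visible of it).
The state is a dict: "time": time; "joint_positions": joint angles; "qd": joint speeds; "joint_torque": joint torques, N m; "position": TCP position; "tool_rot": TCP orientation; "ft_force": force on the tool from outside, world axes, zero at the start; "torque": the same for the moment, N m; "grip_width": opening from 0.0 (shut) to 1.0 (fully open); "grip_force": force on a finger pad.
Only numpy, scipy, OpenCV 4.12 (cv2) and the standard library are available. Lean on these libraries where they do the work, as an engineer would, in place of code of your own. Each camera call takes 0.05 s, during which the arm holds its last target. There are 200 camera calls.

### The job

The battery pack has finished charging and belongs in the field kit. Take it out of the charger by raising its free end over the end lip while its tongue is still under the retaining lip and only then drawing the tongue out; do not force it. Set it down, without dropping it, flat on the floor of the wide empty pocket of the kit tray, either way round, let go, and leave the tweezers, the USB stick and the vial where they are.

Things in the scene. Friction and masses are not known exactly. Their poses are not given: they have to be found in the camera images.
- charger: white desk charger, fixed, 169 long (x) x 78 wide (y) x 46 high; origin on the desk, below the middle of the pack's body. Flat bed 12 high; 46 high housing on the -x side, x = -110.5 to -70.5; low ribs (top z = 24, inner faces y = +-28) guide the pack at x < -27 and x > 39.5. Between them both sides of the pack are free above the bed for fingers
- retaining_lip (a point): middle of the lower free edge of the charger's retaining lip (charger x = -57, z = 22), axes as the charger's. The lip, 52 wide and 6 thick, reaches out from the housing over the bed; the slot under it is 10 high and 13.5 deep
- end_lip (a point): middle of the top edge, on the pack's side, of the fixed end lip (charger x = 52.5, z = 30), axes as the charger's. The lip stands across the bed's +x end, 18 above the bed, 6 thick
- pack: black battery pack, grey top plate, plain paper label, 0.2 to 0.4 kg. Body 100 (x, -50 to 50) x 52 (y) x 40 high; origin at the centre of the body's underside, z up. A tongue 32 wide, 6 thick, level with the underside, sticks out at -x to x = -68. It starts level on the charger's bed, axes along the charger's, about 2 of play. Hold it across its 52 width near the middle, fingertips about 14 above the underside
- pack_mid (a point): point on the pack's underside, midway along its full 118 length (9 from the pack's origin towards the tongue); axes as the pack's
- pack_tongue (a point): middle of the lower edge of the tongue's tip (pack x = -68, z = 0). 11 of the tongue starts under the retaining lip, so the pack cannot be lifted level. With the pack tilted about this edge by 9 to 17 degrees, free end up, the end lip is cleared and the tongue still has room in its slot; the pack can then be drawn out towards charger +x and upward
- pack_free_end (a point): middle of the lower edge of the pack's free end (pack x = 50, z = 0); starts behind the end lip, so the pack cannot be slid out
- tray: grey plastic kit tray, fixed, 140 (x) x 126 (y), walls 4 thick and 13 high from the desk, a thin rim flange about 6 wide around it; floor 3 thick. Origin on the desk at its centre. A wall along x divides it into a wide empty pocket (inside 132 x 66, at +y) and a narrow one (132 x 48, at -y) that holds tweezers and a USB stick
- pocket (a point): centre of the wide pocket's floor, 3 above the desk; axes as the tray's (x along the pocket's length)
- tweezers: steel tweezers, 120 x 15 x 9, lying in the tray's narrow pocket; origin at the middle of the underside; must stay
- usb: red USB stick, 18 x 50 x 8, lying in the tray's narrow pocket; origin at the middle of the underside; must stay
- vial: glass vial with a black cap, 22 across, 53 high, standing on the desk on the robot's side of the charger and the tray; origin at the centre of its foot; must stay
There are look-alikes about, which are no part of the job. Leave any blue look-alike of the pack alone.

How it is judged:
On the way, in this order (a step that is already met when the one before it is completed fails the run):
1. the pack's free end is above the charger's end lip while the tongue is still under the retaining lip (z of pack_free_end in the frame of charger above 0.03 m and x of pack_tongue in the frame of charger below -0.057 m and z of pack_tongue in the frame of charger below 0.021 m and distance between pack_tongue and retaining_lip below 0.025 m), for 0.1 s.
2. the pack is down in the wide pocket, within 8 mm of its floor, while the fingers still hold it (horizontal distance between pack_mid and pocket below 0.018 m and z of pack_mid in the frame of pocket below 0.008 m and contact force between the fingers and pack above 1 N), for 0.05 s.
At the end, for the whole second after the job is handed in: The pack lies at rest and flat (within 3.4 degrees, right side up) on the floor of the tray's wide pocket (underside within 4 mm of it), along the pocket within 11 degrees either way round, its middle within 18 mm of the pocket's centre (horizontal distance between pack_mid and pocket below 0.018 m and z of pack_mid in the frame of pocket below 0.004 m and angle between pack's own z axis and vertical below 0.06 rad and angle between the x axis of pack and the x axis of tray, either way round below 0.2 rad and linear speed of pack below 0.02 m/s); the robot touches nothing.
It fails at once if the pack is forced against the charger (over 60 N) (contact force between pack and charger above 60 N).
It fails at once if the tweezers are moved by more than 20 mm (distance of tweezers from where it was at the start of the episode above 0.02 m).
It fails at once if the USB stick is moved by more than 20 mm (distance of usb from where it was at the start of the episode above 0.02 m).
It fails at once if the vial is moved by more than 20 mm or knocked over (distance of vial from where it was at the start of the episode above 0.02 m or angle between vial's own z axis and vertical above 0.5 rad).
It also fails if it takes over 43 s, if anything falls off the work surface, if the arm or the gripper's body presses on something with over 40 N, if the wrist force passes 120 N, or if a joint passes its speed limit or range.

## Working session

There is one attempt and no reset: what is moved stays moved. The work goes in short steps, Python scripts to look and compute and a tool call to move; the robot and the scene stay as the last step left them, time stands still between calls to the robot, and variables do not carry over. Pictures are saved under pics/ and viewed, at most 10 in all, crops included, and the job is handed in when it is done.

Besides the shell and the picture viewer there is one more tool, called after ">>>" by a JSON object that holds its "op" and its "data", one argument or row to a line. jog_arm: Moves the arm, as the interface text tells. Its arguments: {"type":"object","properties":{"increments":{"type":"array"},"grip_force":{"type":"number"}},"required":["increments"]}

```bash
mkdir -p pics; cat > h.py <<'E'
import numpy as np,cv2
from bench import ctrl,vision
def grab(n):
    im=vision.get_image(n); return im
def ray(im,u,v):
    E=np.array(im["extrinsics"]);R,t=E[:3,:3],E[:3,3]
    return -R.T@t, R.T@np.array([(u-im["cx"])/im["fx"],(v-im["cy"])/im["fy"],1])
def at(im,u,v,z):
    o,d=ray(im,u,v); return o+d*(z-o[2])/d[2]
def proj(im,p):
    E=np.array(im["extrinsics"]);c=np.atleast_2d(p)@E[:3,:3].T+E[:3,3]
    return np.c_[im["fx"]*c[:,0]/c[:,2]+im["cx"],im["fy"]*c[:,1]/c[:,2]+im["cy"]]
E
python3 - <<'E'
from h import *
s=ctrl.get_state();print(s)
ims=[]
for n in("scene","side"):
    im=grab(n);cv2.imwrite(f"pics/{n}0.png",im["color"]);print(n,im["fx"],im["cx"],im["cy"],np.round(im["extrinsics"],3).tolist())
    for t in("charger","pack","tray","vial","usb","tweezers"):
        print(t,[(np.round(d["bbox"]).tolist(),round(d["conf"],2)) for d in vision.spot_in(n,t)])
E
```

```text
{'time': 0.0, 'joint_positions': array([ 1.15506109,  0.32183924, -0.07008232,  1.45165694,  0.02259759,
        1.37078161, -0.05689857]), 'qd': array([-4.62593933e-04, -8.65571026e-05,  4.94742428e-04, -7.70687553e-05,
        1.78769528e-05,  2.04108484e-04, -2.80348483e-04]), 'joint_torque': array([ 6.74703233e-05, -4.91295612e+01, -4.03809054e-01, -3.12534857e+01,
       -6.38373778e-02,  4.36448108e-02,  1.86507564e-04]), 'position': array([ 0.27059751, -0.59040137,  0.22146   ]), 'tool_rot': array([-3.06751752e+00, -6.69651353e-01,  7.80251893e-04]), 'ft_force': array([-0.35622132,  0.61184935, -0.32707584]), 'torque': array([ 0.02091993,  0.03124611, -0.0430929 ]), 'grip_force': 0.0, 'grip_width': 1.0031248994230535}
scene 385.77146393194937 251.96194864548232 185.03839828320395 [[-0.845, -0.534, -0.014, 0.28], [-0.362, 0.592, -0.72, 0.34], [0.393, -0.603, -0.694, 0.568], [0.0, 0.0, 0.0, 1.0]]
charger [([242.0, 140.0, 310.0, 178.0], 0.97), ([246.0, 126.0, 290.0, 160.0], 0.18)]
pack [([243.0, 128.0, 288.0, 164.0], 0.83), ([217.0, 171.0, 256.0, 216.0], 0.61), ([260.0, 228.0, 308.0, 277.0], 0.61)]
tray [([134.0, 210.0, 234.0, 291.0], 0.65)]
vial [([306.0, 195.0, 314.0, 218.0], 0.74)]
usb [([190.0, 241.0, 217.0, 256.0], 0.58)]
tweezers [([198.0, 228.0, 220.0, 241.0], 0.8)]
side 427.43402150066544 253.4226668373306 192.63687559236453 [[-0.584, 0.812, -0.021, 0.429], [0.451, 0.303, -0.84, -0.103], [-0.675, -0.499, -0.543, 1.092], [0.0, 0.0, 0.0, 1.0]]
charger [([127.0, 159.0, 207.0, 219.0], 0.95)]
pack [([284.0, 174.0, 337.0, 211.0], 0.91), ([196.0, 194.0, 257.0, 236.0], 0.83), ([132.0, 171.0, 184.0, 208.0], 0.66), ([128.0, 159.0, 207.0, 220.0], 0.55)]
tray [([257.0, 217.0, 363.0, 294.0], 0.6)]
vial [([261.0, 160.0, 270.0, 184.0], 0.78)]
usb [([298.0, 233.0, 314.0, 253.0], 0.48)]
tweezers [([283.0, 230.0, 300.0, 246.0], 0.65)]
```

```bash
python3 - <<'E'
import cv2,numpy as np
a=cv2.imread("pics/scene0.png")[110:310,120:330];b=cv2.imread("pics/side0.png")[140:310,110:380]
a=cv2.resize(a,None,fx=2.85,fy=2.85,interpolation=cv2.INTER_CUBIC);b=cv2.resize(b,None,fx=2.9,fy=2.9,interpolation=cv2.INTER_CUBIC)
cv2.imwrite("pics/sA.png",a);cv2.imwrite("pics/sB.png",b);print(a.shape,b.shape)
E
```

```text
(570, 598, 3) (493, 783, 3)
```

View pics/sA.png

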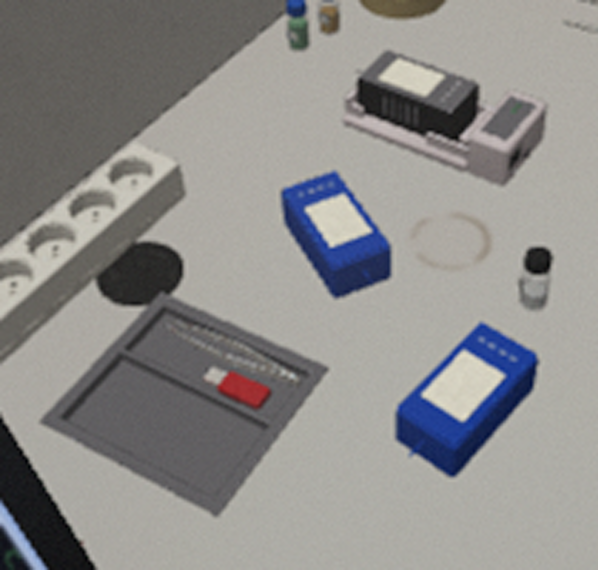

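View pics/sB.png

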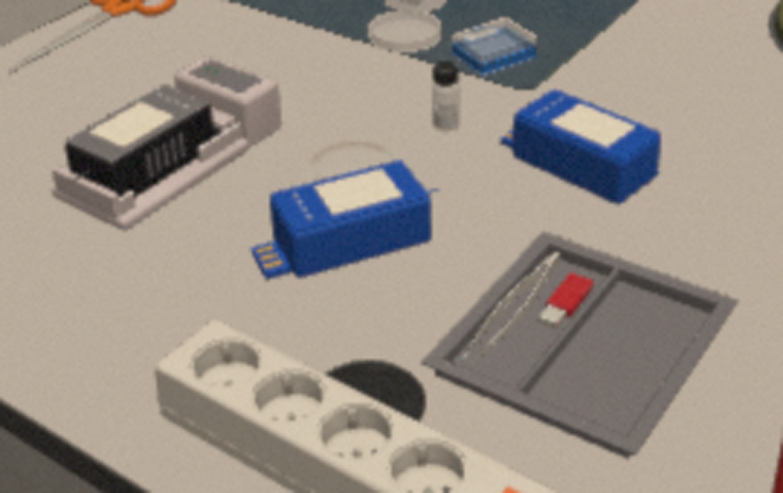

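In the scene picture, three things could be the pack. The black and grey one sits in the white charger at about (265,146). The other two are blue look-alikes lying on the desk, at (236,193) and (284,252). The black one is the pack, because it is in the charger with its tongue end at the housing; the enlarged crops confirm this. The tray is at about (184,250), with its wide pocket on the lower left. The vial is at (308,207).

```bash
cat > fit.py <<'E'
from h import *
from scipy.optimize import least_squares
S=grab("scene");D=grab("side")
s=lambda u,v:(S,u/2.85+120,v/2.85+110)
d=lambda u,v:(D,u/2.9+110,v/2.9+140)
def fit(pts,x0,name,z0=0):
    def res(p):
        c,n=np.cos(p[2]),np.sin(p[2]);r=[]
        for (im,u,v),(x,y,z) in pts:
            q=proj(im,[p[0]+c*x/1e3-n*y/1e3,p[1]+n*x/1e3+c*y/1e3,z/1e3])[0];r+=[q[0]-u,q[1]-v]
        return r
    f=least_squares(res,x0,loss="soft_l1");print(name,np.round(f.x,4),np.round(np.reshape(f.fun if 0 else res(f.x),(-1,2)),1).tolist());return f.x
pk=[(s(390,52),(50,-26,52)),(s(358,82),(50,26,52)),(s(463,113),(-50,26,52)),(s(480,90),(-50,-26,52)),
(d(68,142),(50,-26,52)),(d(98,163),(50,26,52)),(d(162,82),(-50,-26,52)),(d(212,97),(-50,26,52))]
ch=[(s(503,184),(-110.5,39,0)),(s(547,97),(-110.5,-39,46)),(s(470,138),(-70.5,39,46)),
(d(127,228),(58.5,39,0)),(d(55,196),(58.5,-39,0)),(d(175,68),(-70.5,-39,46)),(d(280,82),(-110.5,39,46)),(d(240,100),(-70.5,39,46))]
tr=[]
for f,L in((s,[(165,292),(328,370),(217,515),(43,420)]),(d,[(425,362),(545,235),(735,300),(630,455)])):
    for q,(a,b) in zip(L,[(1,-1),(-1,-1),(-1,1),(1,1)]): tr.append((f(*q),(76*a,69*b,13)))
if __name__=="__main__":
    g=lambda im,u,v:at(im,u,v,.03)
    p0=g(*s(420,100));print(p0,g(*d(140,150)))
    for n,p in(("pack",pk),("charger",ch),("both",pk+ch)):
        fit(p,[p0[0],p0[1],np.arctan2(*(g(*s(374,67))-g(*s(471,101)))[1::-1])],n)
    t0=g(*s(190,400)); fit(tr,[t0[0],t0[1],np.arctan2(*(g(*s(165,292))-g(*s(328,370)))[1::-1])],"tray")
    print("vial",at(*s(535,303),0),at(*d(446,127),0))
    for n,q in(("blueA",(s(335,235),d(350,215))),("blueB",(s(467,395),d(590,140)))): print(n,[at(*k,.03).round(3).tolist() for k in q])
    print("outlet strip",[at(*s(u,v),.0).round(3).tolist() for u,v in((185,190),(0,360))])
E
python3 fit.py
```

```text
[ 0.52891101 -0.38767392  0.03      ] [ 0.54020434 -0.3865161   0.03      ]
pack [ 0.5309 -0.3891  0.0532] [[-2.1, -1.4], [-0.8, -1.3], [-2.2, -0.4], [1.0, -3.8], [-0.6, -0.8], [7.6, -1.0], [0.3, -0.9], [1.1, -0.0]]
charger [ 0.5321 -0.3919 -0.009 ] [[0.8, 1.9], [1.4, 0.9], [-1.0, -1.9], [-0.3, 1.6], [-0.8, 0.2], [-1.0, 0.9], [0.3, -1.6], [1.9, -0.4]]
both [ 0.5321 -0.3912 -0.0026] [[-1.0, -2.3], [-0.6, -2.6], [-3.2, -0.6], [1.0, -3.6], [-2.1, -1.6], [4.9, -1.1], [0.6, -0.9], [0.5, 0.6], [0.9, 2.0], [1.3, 0.8], [-1.0, -1.8], [0.1, 1.8], [-0.5, 0.4], [-1.0, 1.0], [0.4, -1.7], [2.0, -0.4]]
tray [ 0.5113 -0.0329  0.0351] [[-1.1, -0.8], [0.1, -1.1], [-0.8, -0.2], [-1.7, -0.7], [-1.1, -1.5], [0.2, -2.2], [1.7, -0.6], [1.7, -1.5]]
vial [ 0.34239618 -0.24851156  0.        ] [ 0.35012493 -0.24693856  0.        ]
blueA [[0.499, -0.205, 0.03], [0.518, -0.209, 0.03]]
blueB [[0.335, -0.124, 0.03], [0.347, -0.122, 0.03]]
outlet strip [[0.658, -0.207, 0.0], [0.656, 0.011, 0.0]]
```

>>> {"op": "jog_arm", "data": {
  "increments": [
    {"tx":38,"ty":-9,"wz":0.09,"gripper":1},
    {"tx":77,"ty":-18,"wz":0.18,"gripper":1},
    {"tx":115,"ty":-26,"wz":0.27,"gripper":1},
    {"tx":154,"ty":-35,"wz":0.36,"gripper":1},
    {"tx":192,"ty":-44,"wz":0.43,"gripper":1}
  ]
}}

```text
validation failed for argument at $.in...
```

>>> {"op": "jog_arm", "data": {
  "increments": [
    {"tx":38,"ty":-9,"tz":0,"wx":0,"wy":0,"wz":0.09,"gripper":1},
    {"tx":77,"ty":-18,"tz":0,"wx":0,"wy":0,"wz":0.18,"gripper":1},
    {"tx":115,"ty":-26,"tz":0,"wx":0,"wy":0,"wz":0.27,"gripper":1},
    {"tx":154,"ty":-35,"tz":0,"wx":0,"wy":0,"wz":0.36,"gripper":1},
    {"tx":192,"ty":-44,"tz":0,"wx":0,"wy":0,"wz":0.43,"gripper":1}
  ]
}}

```text
time: 1.22
position: [0.4284, -0.4696, 0.2228]
tool_rot: [3.141, -0.007, 0.001]
ft_force: [0.5, 0.4, -0.4]
grip_width: 1.001
grip_force: 0.0
```

>>> {"op": "jog_arm", "data": {
  "increments": [
    {"tx":30,"ty":-23,"tz":0,"wx":0,"wy":0,"wz":0,"gripper":1},
    {"tx":60,"ty":-46,"tz":0,"wx":0,"wy":0,"wz":0,"gripper":1},
    {"tx":90,"ty":-68,"tz":0,"wx":0,"wy":0,"wz":0,"gripper":1},
    {"tx":104,"ty":-79,"tz":0,"wx":0,"wy":0,"wz":0,"gripper":1},
    {"tx":104,"ty":-79,"tz":0,"wx":0,"wy":0,"wz":0,"gripper":1}
  ]
}}

```text
time: 1.63
position: [0.5364, -0.3856, 0.2224]
tool_rot: [-3.138, -0.015, -0.004]
ft_force: [0.8, 1.0, 0.3]
grip_width: 0.999
grip_force: 0.0
```

```bash
python3 - <<'E'
from h import *
im=grab("wrist");cv2.imwrite("pics/w1.png",im["color"]);np.save("pics/w1.npy",{k:im[k] for k in("fx","fy","cx","cy","extrinsics")},allow_pickle=True)
print(ctrl.get_state()["position"],np.round(im["extrinsics"],3).tolist(),im["fx"],[(d["bbox"],d["conf"]) for d in vision.spot_in("wrist","pack")])
c=np.array([[50,-26,52],[50,26,52],[-50,26,52],[-50,-26,52]])/1e3+[.532,-.391,0]
print(proj(im,c).round(1).tolist())
E
```

```text
[ 0.53358656 -0.3887797   0.22234315] [[0.01, -1.0, -0.002, -0.391], [-0.971, -0.011, 0.24, 0.488], [-0.24, -0.001, -0.971, 0.517], [0.0, 0.0, 0.0, 1.0]] 303.1302590791091 [([81.4, 140.0, 156.8, 239.7], 0.82), ([231.7, 132.1, 275.6, 218.5], 0.77), ([1.4, 124.0, 38.2, 215.3], 0.56)]
[[282.2, 136.5], [234.0, 136.0], [234.4, 223.7], [279.2, 224.2]]
```

View pics/w1.png

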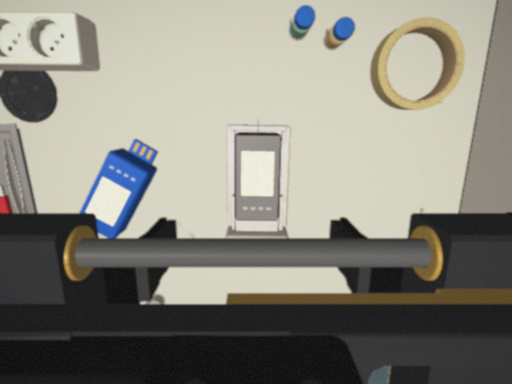

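The wrist picture shows the pack in the charger at columns 235–281 and rows 132–220. A blue look-alike is at (120,195), well clear of it. Next I measure the pack's edges precisely.

```bash
python3 - <<'E'
import cv2,numpy as np
g=cv2.imread("pics/w1.png",0)
for r in(145,200): print(r,g[r,222:296].tolist())
print([int(g[122:236,c].mean()) for c in ()], g[120:232,239].tolist())
g=cv2.imread("pics/w1.png")[115:240,215:300];cv2.imwrite("pics/w1c.png",cv2.resize(g,None,fx=4.7,fy=4.7,interpolation=cv2.INTER_CUBIC))
E
```

```text
145 [212, 211, 211, 206, 200, 206, 218, 223, 222, 222, 223, 212, 161, 114, 128, 147, 152, 150, 149, 149, 150, 149, 151, 147, 148, 148, 149, 149, 148, 147, 147, 146, 145, 147, 147, 146, 147, 145, 147, 146, 145, 144, 146, 146, 145, 144, 144, 145, 145, 143, 145, 144, 144, 142, 144, 142, 143, 131, 124, 161, 205, 219, 221, 222, 222, 220, 208, 194, 200, 210, 212, 211, 212, 212]
200 [213, 212, 212, 210, 201, 204, 209, 214, 212, 214, 219, 209, 157, 112, 120, 139, 141, 142, 142, 142, 139, 140, 139, 142, 139, 142, 140, 140, 140, 139, 138, 139, 140, 138, 140, 140, 139, 140, 140, 140, 140, 141, 140, 141, 140, 139, 140, 140, 140, 137, 141, 141, 140, 139, 139, 126, 104, 140, 194, 217, 214, 202, 208, 208, 194, 182, 196, 207, 212, 211, 213, 212, 212, 211]
[] [211, 211, 212, 204, 187, 186, 208, 219, 217, 213, 205, 195, 139, 68, 67, 109, 141, 151, 153, 151, 151, 150, 150, 149, 150, 150, 149, 151, 151, 153, 149, 152, 149, 149, 151, 148, 149, 148, 149, 147, 151, 149, 148, 148, 148, 148, 148, 147, 148, 149, 145, 148, 145, 148, 148, 148, 147, 147, 146, 147, 146, 147, 150, 146, 146, 148, 146, 146, 147, 146, 146, 145, 145, 145, 145, 144, 142, 144, 142, 141, 142, 142, 142, 141, 139, 140, 139, 141, 139, 142, 139, 139, 140, 140, 138, 138, 141, 140, 135, 136, 167, 209, 220, 219, 219, 219, 218, 218, 218, 216, 188, 142]
```

View pics/w1c.png

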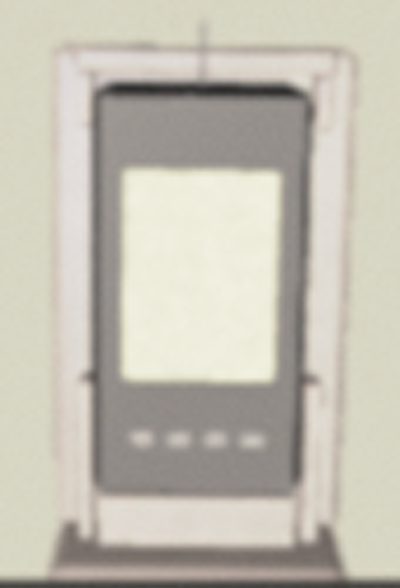

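>>> {"op": "jog_arm", "data": {
  "increments": [
    {"tx":2,"ty":0,"tz":38,"wx":0,"wy":0,"wz":0,"gripper":1},
    {"tx":2,"ty":0,"tz":76,"wx":0,"wy":0,"wz":0,"gripper":1},
    {"tx":2,"ty":0,"tz":112,"wx":0,"wy":0,"wz":0,"gripper":1},
    {"tx":2,"ty":0,"tz":140,"wx":0,"wy":0,"wz":0,"gripper":1},
    {"tx":2,"ty":0,"tz":150,"wx":0,"wy":0,"wz":0,"gripper":1}
  ]
}}

```text
time: 2.15
position: [0.528, -0.3924, 0.0672]
tool_rot: [-3.138, 0.006, 0.012]
ft_force: [-1.0, 0.8, -1.0]
grip_width: 0.997
grip_force: 0.0
```

>>> {"op": "jog_arm", "data": {
  "increments": [
    {"tx":0,"ty":0,"tz":12,"wx":0,"wy":0,"wz":0,"gripper":1},
    {"tx":0,"ty":0,"tz":24,"wx":0,"wy":0,"wz":0,"gripper":1},
    {"tx":0,"ty":0,"tz":36,"wx":0,"wy":0,"wz":0,"gripper":1},
    {"tx":0,"ty":0,"tz":46,"wx":0,"wy":0,"wz":0,"gripper":1},
    {"tx":0,"ty":0,"tz":46,"wx":0,"wy":0,"wz":0,"gripper":1}
  ]
}}

```text
time: 2.57
position: [0.5321, -0.3915, 0.0248]
tool_rot: [-3.14, 0.0, 0.003]
ft_force: [-0.4, -0.1, -0.3]
grip_width: 1.0
grip_force: 0.0
```

```bash
python3 - <<'E'
from h import *
P=[]
for n in("side","scene"):
    im=grab(n);s=ctrl.get_state();P.append(s["position"]);print(s["position"],s["tool_rot"],s["ft_force"])
    cv2.imwrite(f"pics/{n}1.png",im["color"])
    if n=="side": c=im["color"][140:240,105:235];cv2.imwrite("pics/g1.png",cv2.resize(c,None,fx=5,fy=5,interpolation=cv2.INTER_CUBIC))
E
```

```text
[ 0.53262474 -0.391669    0.02583315] [-3.14091457e+00  2.28708904e-04  1.75950959e-03] [ 0.20433267 -0.36458402 -0.35934553]
[ 0.53325391 -0.39203565  0.02677046] [ 3.14134549e+00 -1.02446190e-04  3.05698102e-04] [-0.37860569 -0.18972474  1.32931926]
```

View pics/g1.png

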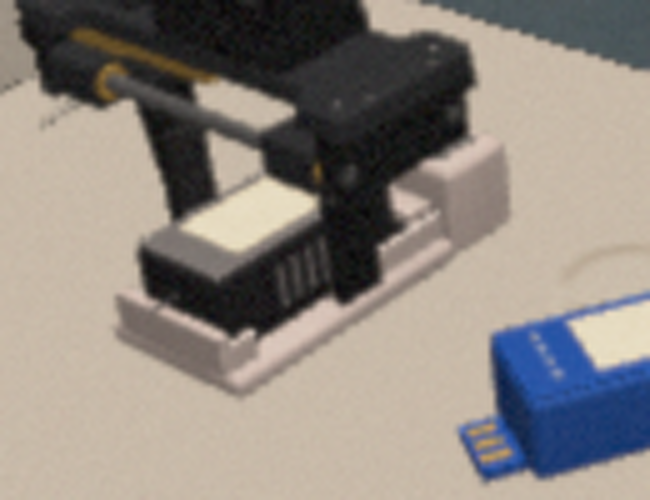

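The side crop shows both fingers beside the pack, in the free gap between the ribs (finger at about (360,250) in the crop). Now I close the gripper.

>>> {"op": "jog_arm", "data": {
  "increments": [
    {"tx":0,"ty":0,"tz":0,"wx":0,"wy":0,"wz":0,"gripper":0.6},
    {"tx":0,"ty":0,"tz":0,"wx":0,"wy":0,"wz":0,"gripper":0.5},
    {"tx":0,"ty":0,"tz":0,"wx":0,"wy":0,"wz":0,"gripper":0.5},
    {"tx":0,"ty":0,"tz":0,"wx":0,"wy":0,"wz":0,"gripper":0.5},
    {"tx":0,"ty":0,"tz":0,"wx":0,"wy":0,"wz":0,"gripper":0.5}
  ],
  "grip_force": 35
}}

```text
time: 3.08
position: [0.5332, -0.3921, 0.027]
tool_rot: [3.141, -0.0, 0.001]
ft_force: [-0.2, 0.2, -0.9]
grip_width: 0.708
grip_force: 0.0
```

>>> {"op": "jog_arm", "data": {
  "increments": [
    {"tx":0,"ty":0,"tz":0,"wx":0,"wy":0,"wz":0,"gripper":0.4},
    {"tx":0,"ty":0,"tz":0,"wx":0,"wy":0,"wz":0,"gripper":0.4},
    {"tx":0,"ty":0,"tz":0,"wx":0,"wy":0,"wz":0,"gripper":0.4},
    {"tx":0,"ty":0,"tz":0,"wx":0,"wy":0,"wz":0,"gripper":0.4},
    {"tx":0,"ty":0,"tz":0,"wx":0,"wy":0,"wz":0,"gripper":0.4}
  ]
}}

```text
time: 3.5
position: [0.5332, -0.3913, 0.0267]
tool_rot: [-3.141, -0.0, 0.0]
ft_force: [-0.9, 2.1, 2.2]
grip_width: 0.596
grip_force: 35.0
```

>>> {"op": "jog_arm", "data": {
  "increments": [
    {"tx":-0.4,"ty":0,"tz":-2.2,"wx":0,"wy":0.03,"wz":0,"gripper":0.4},
    {"tx":-0.9,"ty":0,"tz":-4.4,"wx":0,"wy":0.06,"wz":0,"gripper":0.4},
    {"tx":-1.5,"ty":0,"tz":-6.4,"wx":0,"wy":0.09,"wz":0,"gripper":0.4},
    {"tx":-2.2,"ty":0,"tz":-8.4,"wx":0,"wy":0.12,"wz":0,"gripper":0.4},
    {"tx":-2.2,"ty":0,"tz":-8.4,"wx":0,"wy":0.12,"wz":0,"gripper":0.4}
  ]
}}

```text
time: 3.92
position: [0.5289, -0.3927, 0.0344]
tool_rot: [3.136, -0.003, 0.187]
ft_force: [0.4, -0.9, -2.0]
grip_width: 0.596
grip_force: 35.0
```

>>> {"op": "jog_arm", "data": {
  "increments": [
    {"tx":-0.4,"ty":0,"tz":-2.0,"wx":0,"wy":0.03,"wz":0,"gripper":0.4},
    {"tx":-0.9,"ty":0,"tz":-4.0,"wx":0,"wy":0.06,"wz":0,"gripper":0.4},
    {"tx":-1.5,"ty":0,"tz":-6.0,"wx":0,"wy":0.09,"wz":0,"gripper":0.4},
    {"tx":-1.9,"ty":0,"tz":-7.4,"wx":0,"wy":0.11,"wz":0,"gripper":0.4},
    {"tx":-1.9,"ty":0,"tz":-7.4,"wx":0,"wy":0.11,"wz":0,"gripper":0.4}
  ]
}}

```text
time: 4.33
position: [0.5267, -0.3925, 0.0414]
tool_rot: [3.121, -0.003, 0.359]
ft_force: [0.1, 0.5, -3.2]
grip_width: 0.591
grip_force: 35.0
```

```bash
python3 - <<'E'
from h import *
im=grab("side");s=ctrl.get_state();print(s["position"],s["tool_rot"],s["ft_force"],s["torque"],s["grip_force"])
c=im["color"][140:240,105:235];cv2.imwrite("pics/g2.png",cv2.resize(c,None,fx=5,fy=5,interpolation=cv2.INTER_CUBIC))
E
```

```text
[ 0.52717142 -0.39227665  0.04154959] [-3.12108767e+00  1.78332459e-03 -3.58232530e-01] [-0.0218611  -0.12082275 -3.61352339] [0.07048861 0.49045189 0.00602859] 34.99647487420589
```

View pics/g2.png

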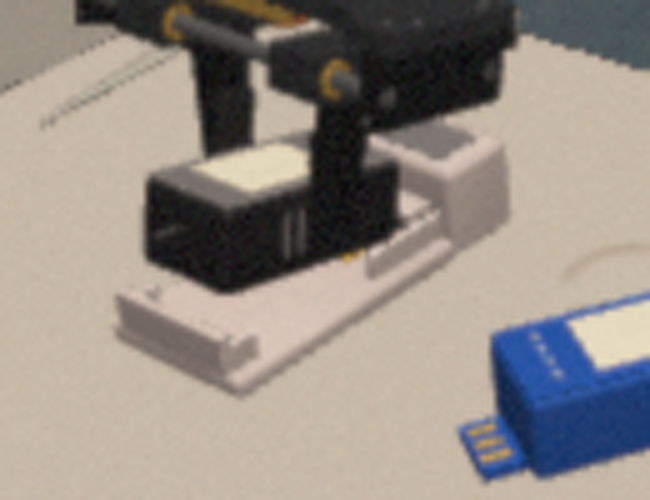

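The side crop shows the free end (lower edge at crop row 290) clearly above the end lip, with the tongue end still under the housing's lip. The wrist carries only the pack's weight, 3.6 N. Now I draw the tongue out.

>>> {"op": "jog_arm", "data": {
  "increments": [
    {"tx":3.9,"ty":0,"tz":0.9,"wx":0,"wy":0,"wz":0,"gripper":0.4},
    {"tx":7.8,"ty":0,"tz":1.8,"wx":0,"wy":0,"wz":0,"gripper":0.4},
    {"tx":11.8,"ty":0,"tz":2.2,"wx":0,"wy":0,"wz":0,"gripper":0.4},
    {"tx":16,"ty":0,"tz":1.7,"wx":0,"wy":0,"wz":0,"gripper":0.4},
    {"tx":21.8,"ty":0,"tz":-1.1,"wx":0,"wy":0,"wz":0,"gripper":0.4}
  ]
}}

```text
time: 4.8
position: [0.5493, -0.3913, 0.0475]
tool_rot: [-3.12, -0.001, -0.358]
ft_force: [-0.2, 0.2, -3.7]
grip_width: 0.596
grip_force: 35.0
```

>>> {"op": "jog_arm", "data": {
  "increments": [
    {"tx":2.3,"ty":0,"tz":-9.7,"wx":0,"wy":0,"wz":0,"gripper":0.4},
    {"tx":6.8,"ty":0,"tz":-29.2,"wx":0,"wy":0,"wz":0,"gripper":0.4},
    {"tx":12.5,"ty":0,"tz":-53.6,"wx":0,"wy":0,"wz":0,"gripper":0.4},
    {"tx":18.2,"ty":0,"tz":-77.9,"wx":0,"wy":-0.06,"wz":0,"gripper":0.4},
    {"tx":20.5,"ty":0,"tz":-87.6,"wx":0,"wy":-0.14,"wz":0,"gripper":0.4}
  ]
}}

```text
time: 5.22
position: [0.5486, -0.3949, 0.1439]
tool_rot: [3.133, -0.007, 0.144]
ft_force: [1.9, -0.4, -1.7]
grip_width: 0.598
grip_force: 35.0
```

>>> {"op": "jog_arm", "data": {
  "increments": [
    {"tx":0,"ty":-8,"tz":0,"wx":0,"wy":-0.03,"wz":0,"gripper":0.4},
    {"tx":0,"ty":-25,"tz":0,"wx":0,"wy":-0.06,"wz":0,"gripper":0.4},
    {"tx":0,"ty":-50,"tz":0,"wx":0,"wy":-0.09,"wz":0,"gripper":0.4},
    {"tx":0,"ty":-80,"tz":0,"wx":0,"wy":-0.09,"wz":0,"gripper":0.4},
    {"tx":0,"ty":-110,"tz":0,"wx":0,"wy":-0.09,"wz":0,"gripper":0.4}
  ]
}}

```text
time: 5.63
position: [0.55, -0.2809, 0.139]
tool_rot: [3.141, -0.001, 0.002]
ft_force: [-0.3, 0.1, -2.8]
grip_width: 0.601
grip_force: 35.0
```

>>> {"op": "jog_arm", "data": {
  "increments": [
    {"tx":0,"ty":-30,"tz":-6,"wx":0,"wy":0,"wz":0,"gripper":0.4},
    {"tx":0,"ty":-62,"tz":-12,"wx":0,"wy":0,"wz":0,"gripper":0.4},
    {"tx":0,"ty":-94,"tz":-20,"wx":0,"wy":0,"wz":0,"gripper":0.4},
    {"tx":0,"ty":-118,"tz":-30,"wx":0,"wy":0,"wz":0,"gripper":0.4},
    {"tx":0,"ty":-130,"tz":-40,"wx":0,"wy":0,"wz":0,"gripper":0.4}
  ]
}}

```text
time: 6.05
position: [0.5498, -0.1469, 0.1798]
tool_rot: [-3.14, -0.008, -0.002]
ft_force: [-0.4, 0.7, -3.4]
grip_width: 0.596
grip_force: 35.0
```

>>> {"op": "jog_arm", "data": {
  "increments": [
    {"tx":0,"ty":0,"tz":0,"wx":0,"wy":0,"wz":0,"gripper":0.4},
    {"tx":0,"ty":0,"tz":0,"wx":0,"wy":0,"wz":0,"gripper":0.4},
    {"tx":0,"ty":0,"tz":0,"wx":0,"wy":0,"wz":0,"gripper":0.4},
    {"tx":0,"ty":0,"tz":0,"wx":0,"wy":0,"wz":0,"gripper":0.4},
    {"tx":0,"ty":0,"tz":0,"wx":0,"wy":0,"wz":0,"gripper":0.4}
  ]
}}

```text
time: 6.47
position: [0.5484, -0.1538, 0.1773]
tool_rot: [3.141, -0.005, -0.002]
ft_force: [0.5, -0.2, -3.1]
grip_width: 0.598
grip_force: 35.0
```

```bash
python3 - <<'E'
from h import *
im=grab("wrist");cv2.imwrite("pics/w2.png",im["color"]);s=ctrl.get_state();print(s["position"],s["tool_rot"])
np.save("pics/w2.npy",{k:im[k] for k in("fx","fy","cx","cy","extrinsics")},allow_pickle=True)
print(np.round(im["extrinsics"],3).tolist())
c,n=np.cos(.035),np.sin(.035)
T=lambda x,y,z:[.5113+c*x-n*y,-.0329+n*x+c*y,z]
for a,b,z in((.076,-.069,.013),(.076,.069,.013),(-.076,-.069,.013),(.066,-.007,.003),(-.066,-.007,.003),(.066,.059,.003)): print(a,b,proj(im,T(a,b,z)).round(1))
E
```

```text
[ 0.54853784 -0.15342047  0.1773012 ] [-3.14154615e+00  3.99492229e-03  1.98720311e-03]
[[-0.002, -1.0, 0.002, -0.153], [-0.97, 0.002, 0.244, 0.514], [-0.244, -0.001, -0.97, 0.478], [0.0, 0.0, 0.0, 1.0]]
0.076 -0.069 [[200.6 140.3]]
0.076 0.069 [[ 71.3 145.2]]
-0.076 -0.069 [[210.7 270.1]]
0.066 -0.007 [[146.7 150.9]]
-0.066 -0.007 [[160.1 260.3]]
0.066 0.059 [[ 87.2 153.1]]
```

View pics/w2.png

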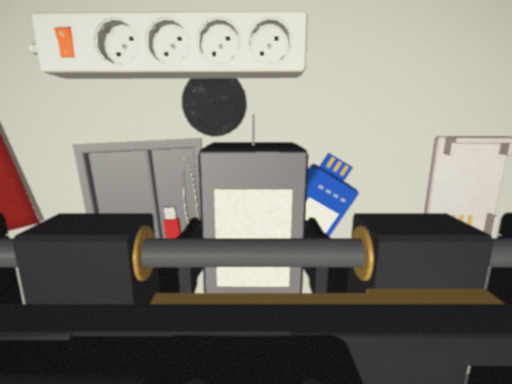

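The wrist picture shows the pack held level at columns 200–307. The tray's +x edge runs from about (75,147) to (200,139), and the divider is near column 150. A numeric edge fit will refine the tray pose.

```bash
python3 - <<'E'
from h import *
from scipy.optimize import least_squares
im=np.load("pics/w2.npy",allow_pickle=True).item();g=cv2.GaussianBlur(cv2.imread("pics/w2.png",0),(3,3),0).astype(int)
rows=[];cols=[];
def sub(v):  # subpixel strongest falling edge
    d=-np.diff(v);k=int(d.argmax());w=d[max(k-1,0):k+2].clip(0);return k+.5+(w*(np.arange(len(w))-min(k,1))).sum()/w.sum()
te=[(c,130+sub(g[130:150,c])) for c in range(85,198,6)]
le=[(60+sub(g[r,60:100]),r) for r in range(152,210,4)]
print(np.round(te,1).tolist());print(np.round(le,1).tolist())
for r in(165,180,200): print(r,g[r,140:172].tolist())
def toL(p,u,v):
    q=at(im,u,v,.013)[:2]-p[:2];c,n=np.cos(p[2]),np.sin(p[2]);return c*q[0]+n*q[1],-n*q[0]+c*q[1]
def res(p): return [1e3*(toL(p,*q)[0]-.076) for q in te]+[1e3*(toL(p,*q)[1]-.069) for q in le]
f=least_squares(res,[.51,-.03,.05],loss="soft_l1");print(f.x,np.round(res(f.x),1))
for q in((153,165),(153,180)): print(q,toL(f.x,*q))
E
```

```text
[[85.0, 143.4], [91.0, 142.5], [97.0, 142.5], [103.0, 142.5], [109.0, 141.6], [115.0, 141.6], [121.0, 141.5], [127.0, 140.7], [133.0, 140.6], [139.0, 140.5], [145.0, 140.4], [151.0, 139.6], [157.0, 139.6], [163.0, 139.5], [169.0, 138.7], [175.0, 138.5], [181.0, 138.5], [187.0, 137.6], [193.0, 137.6]]
[[73.6, 152.0], [83.4, 156.0], [83.6, 160.0], [84.5, 164.0], [85.5, 168.0], [86.4, 172.0], [87.4, 176.0], [87.6, 180.0], [88.5, 184.0], [89.4, 188.0], [89.6, 192.0], [90.6, 196.0], [91.5, 200.0], [92.4, 204.0], [93.4, 208.0]]
165 [157, 157, 157, 157, 157, 155, 152, 146, 134, 116, 94, 81, 92, 119, 141, 152, 155, 156, 156, 156, 155, 155, 155, 155, 155, 155, 155, 155, 154, 155, 155, 155]
180 [152, 153, 153, 153, 153, 152, 152, 151, 148, 144, 134, 116, 93, 81, 92, 118, 140, 149, 152, 152, 151, 151, 151, 151, 151, 151, 151, 151, 151, 151, 150, 150]
200 [147, 147, 147, 147, 146, 146, 147, 147, 147, 147, 145, 142, 139, 128, 109, 89, 83, 99, 124, 140, 145, 146, 146, 146, 146, 146, 146, 146, 145, 145, 146, 145]
[ 0.51414327 -0.04433822  0.05007956] [-0.2  0.4  0.1 -0.2  0.4  0.1 -0.2  0.4  0.1 -0.2 -0.3  0.2 -0.1 -0.4
  0.1 -0.1 -0.4  0.2 -0.1  9.4 -0.3  0.3  0.1 -0.1 -0.3 -0.5  0.1 -0.1
 -0.3  0.4  0.2 -0.1 -0.2 -0.4]
(153, 165) (np.float64(0.0490294816922268), np.float64(-0.0046393282312902585))
(153, 180) (np.float64(0.03254123208508127), np.float64(-0.0024471398869243847))
```

```bash
python3 - <<'E'
from h import *
im=np.load("pics/w2.npy",allow_pickle=True).item();g=cv2.imread("pics/w2.png",0)
for c in(225,280): print(g[138:160,c].tolist())
for r in(160,205): print(r,g[r,192:212].tolist(),g[r,296:316].tolist())
print(at(im,253,143,.163),at(im,253,151,.203),at(im,201,160,.203),at(im,305,160,.203),at(im,201,205,.203),at(im,305,205,.203))
tp=np.array([.5487,-.1525,.1773])
for dx in(-3,0,3): print(dx,proj(im,tp+np.array([[.05+dx/1e3,0,-.014],[.05+dx/1e3,0,.026],[.01,.026,.026],[.01,-.026,.026]])).round(1).tolist())
E
```

```text
[210, 212, 211, 189, 125, 53, 18, 23, 21, 28, 30, 27, 39, 64, 101, 133, 147, 150, 153, 151, 150, 152]
[212, 212, 211, 187, 124, 53, 26, 25, 21, 28, 28, 33, 33, 61, 97, 124, 142, 143, 144, 144, 144, 142]
160 [151, 150, 146, 151, 154, 145, 110, 89, 116, 141, 154, 155, 154, 152, 155, 154, 153, 153, 152, 154] [140, 141, 141, 139, 140, 139, 139, 139, 138, 118, 86, 113, 175, 205, 211, 212, 212, 213, 212, 211]
205 [142, 141, 143, 161, 179, 159, 127, 122, 96, 83, 114, 138, 148, 149, 150, 150, 148, 150, 148, 150] [139, 138, 138, 140, 139, 138, 135, 116, 92, 136, 213, 232, 233, 233, 234, 234, 235, 236, 236, 234]
[ 0.5993809  -0.15453033  0.163     ] [ 0.59922202 -0.15443085  0.203     ] [ 0.59523957 -0.13102701  0.203     ] [ 0.59512939 -0.17783275  0.203     ] [ 0.57414721 -0.13010494  0.203     ] [ 0.57402021 -0.17867494  0.203     ]
-3 [[249.5, 149.5], [248.7, 159.0], [194.8, 236.2], [303.5, 235.9]]
0 [[249.5, 144.2], [248.7, 152.3], [194.8, 236.2], [303.5, 235.9]]
3 [[249.4, 139.0], [248.6, 145.5], [194.8, 236.2], [303.5, 235.9]]
```

>>> {"op": "jog_arm", "data": {
  "increments": [
    {"tx":-6,"ty":-32,"tz":0,"wx":0,"wy":0,"wz":-0.01,"gripper":0.4},
    {"tx":-13,"ty":-68,"tz":0,"wx":0,"wy":0,"wz":-0.02,"gripper":0.4},
    {"tx":-20,"ty":-104,"tz":0,"wx":0,"wy":0,"wz":-0.03,"gripper":0.4},
    {"tx":-25,"ty":-132,"tz":0,"wx":0,"wy":0,"wz":-0.04,"gripper":0.4},
    {"tx":-28,"ty":-145,"tz":0,"wx":0,"wy":0,"wz":-0.048,"gripper":0.4}
  ]
}}

```text
time: 6.93
position: [0.5203, -0.0021, 0.178]
tool_rot: [-3.138, -0.083, 0.001]
ft_force: [-0.7, 0.4, -3.3]
grip_width: 0.598
grip_force: 35.0
```

>>> {"op": "jog_arm", "data": {
  "increments": [
    {"tx":0,"ty":0,"tz":15,"wx":0,"wy":0,"wz":0,"gripper":0.4},
    {"tx":0,"ty":0,"tz":45,"wx":0,"wy":0,"wz":0,"gripper":0.4},
    {"tx":0,"ty":0,"tz":75,"wx":0,"wy":0,"wz":0,"gripper":0.4},
    {"tx":0,"ty":0,"tz":95,"wx":0,"wy":0,"wz":0,"gripper":0.4},
    {"tx":0,"ty":0,"tz":100,"wx":0,"wy":0,"wz":0,"gripper":0.4}
  ]
}}

```text
time: 7.35
position: [0.518, -0.0081, 0.074]
tool_rot: [-3.14, -0.073, 0.012]
ft_force: [-0.6, -0.5, -3.5]
grip_width: 0.597
grip_force: 35.0
```

>>> {"op": "jog_arm", "data": {
  "increments": [
    {"tx":0,"ty":0,"tz":10,"wx":0,"wy":0,"wz":0,"gripper":0.4},
    {"tx":0,"ty":0,"tz":20,"wx":0,"wy":0,"wz":0,"gripper":0.4},
    {"tx":0,"ty":0,"tz":25,"wx":0,"wy":0,"wz":0,"gripper":0.4},
    {"tx":0,"ty":0,"tz":25,"wx":0,"wy":0,"wz":0,"gripper":0.4},
    {"tx":0,"ty":0,"tz":25,"wx":0,"wy":0,"wz":0,"gripper":0.4}
  ]
}}

```text
time: 7.77
position: [0.5216, -0.007, 0.0535]
tool_rot: [3.141, 0.075, 0.001]
ft_force: [-0.4, 0.7, -3.0]
grip_width: 0.591
grip_force: 35.0
```

```bash
python3 - <<'E'
from h import *
for n in("wrist","side"):
    im=grab(n);cv2.imwrite(f"pics/{n}3.png",im["color"]);s=ctrl.get_state();print(s["time"],s["position"],s["tool_rot"],s["ft_force"])
    np.save(f"pics/{n}3.npy",{k:im[k] for k in("fx","fy","cx","cy","extrinsics")},allow_pickle=True)
    if n=="wrist":a=im["color"][60:225]
    else:b=im["color"][190:310,235:385]
b=cv2.resize(b,None,fx=2.3,fy=2.3,interpolation=cv2.INTER_CUBIC);a=cv2.resize(a,None,fx=1.5,fy=1.5,interpolation=cv2.INTER_CUBIC)
o=np.zeros((a.shape[0]+b.shape[0],a.shape[1],3),np.uint8);o[:a.shape[0]]=a;o[a.shape[0]:,:b.shape[1]]=b;cv2.imwrite("pics/t3.png",o);print(o.shape)
E
```

```text
7.8167 [ 0.5218435  -0.00695569  0.05384514] [3.14046473e+00 7.50102737e-02 2.27426397e-03] [ 0.65414362  0.69359969 -2.9939801 ]
7.8667 [ 0.52192625 -0.00693152  0.05398108] [3.14041503e+00 7.51150448e-02 2.71838889e-03] [ 0.59012287  0.46224665 -3.30884287]
(524, 768, 3)
```

View pics/t3.png

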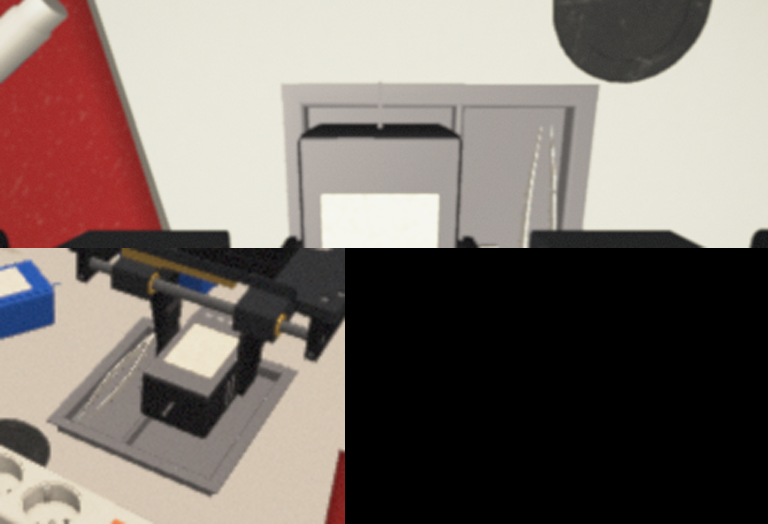

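The picture shows the pack hovering over the wide pocket, parallel to it, with the tweezers and USB stick untouched beside it. Now a check of the centring in numbers.

```bash
python3 - <<'E'
from h import *
im=np.load("pics/wrist3.npy",allow_pickle=True).item();g=cv2.imread("pics/wrist3.png",0)
print(g[137,190:218].tolist());print(g[137,294:318].tolist());print(g[110:155,225].tolist())
for n,q in dict(pl=(202,137,.013),pr=(303.5,137,.013),px=(225,130.5,.013),packend=(253,142.5,.040),pkl=(200,160,.08),pkr=(307,160,.08)).items(): print(n,at(im,*q).round(4))
c,s=np.cos(.048),np.sin(.048);tc=np.array([.513,-.034]);R=np.array([[c,-s],[s,c]])
for n,p in dict(pl=(.066,.059,.013),plb=(.066,.059,.003),pr=(.066,-.007,.013),prb=(.066,-.007,.003)).items(): print(n,proj(im,np.r_[tc+R@p[:2],p[2]]).round(1))
pc=np.array([.5215,-.0072])
for a,b,z in((.05,.026,.04),(.05,-.026,.04),(.05,.026,.08),(.05,-.026,.08)): print(proj(im,np.r_[pc+R@[a,b],z]).round(1))
E
```

```text
[188, 183, 186, 184, 185, 182, 183, 182, 184, 181, 168, 148, 127, 101, 96, 127, 160, 174, 177, 178, 178, 175, 177, 178, 177, 176, 177, 175]
[162, 162, 164, 164, 165, 164, 150, 130, 108, 120, 148, 168, 168, 150, 142, 149, 160, 162, 161, 163, 161, 161, 161, 162]
[230, 231, 231, 231, 226, 209, 188, 183, 182, 181, 180, 181, 179, 180, 180, 178, 179, 178, 170, 154, 140, 146, 165, 175, 176, 174, 174, 175, 174, 174, 174, 153, 102, 43, 27, 25, 28, 32, 36, 37, 47, 90, 133, 158, 171]
pl [0.5726 0.0284 0.013 ]
pr [ 0.5758 -0.0382  0.013 ]
px [0.5775 0.0134 0.013 ]
packend [ 0.5728 -0.0051  0.04  ]
pkl [0.5671 0.0185 0.08  ]
pkr [ 0.5695 -0.0293  0.08  ]
pl [[202.6 131.6]]
plb [[204.9 130.9]]
pr [[303.4 131.7]]
prb [[301. 131.]]
[[207.1 144.9]]
[[297.8 144.9]]
[[194.1 152.9]]
[[310.9 153. ]]
```

>>> {"op": "jog_arm", "data": {
  "increments": [
    {"tx":0,"ty":0,"tz":8,"wx":0,"wy":0,"wz":0,"gripper":0.4},
    {"tx":0,"ty":0,"tz":16,"wx":0,"wy":0,"wz":0,"gripper":0.4},
    {"tx":0,"ty":0,"tz":24,"wx":0,"wy":0,"wz":0,"gripper":0.4},
    {"tx":0,"ty":0,"tz":30,"wx":0,"wy":0,"wz":0,"gripper":0.4},
    {"tx":0,"ty":0,"tz":33,"wx":0,"wy":0,"wz":0,"gripper":0.4}
  ]
}}

```text
time: 8.28
position: [0.52, -0.0069, 0.0185]
tool_rot: [-3.14, -0.075, 0.004]
ft_force: [-0.0, 0.1, -3.2]
grip_width: 0.597
grip_force: 35.0
```

>>> {"op": "jog_arm", "data": {
  "increments": [
    {"tx":0,"ty":0,"tz":0.7,"wx":0,"wy":0,"wz":0,"gripper":0.4},
    {"tx":0,"ty":0,"tz":1.4,"wx":0,"wy":0,"wz":0,"gripper":0.4},
    {"tx":0,"ty":0,"tz":2,"wx":0,"wy":0,"wz":0,"gripper":0.4},
    {"tx":0,"ty":0,"tz":2,"wx":0,"wy":0,"wz":0,"gripper":0.4},
    {"tx":0,"ty":0,"tz":2,"wx":0,"wy":0,"wz":0,"gripper":0.4}
  ]
}}

```text
time: 8.7
position: [0.5214, -0.0069, 0.0184]
tool_rot: [3.141, 0.075, 0.001]
ft_force: [-0.1, 0.4, -3.5]
grip_width: 0.594
grip_force: 35.0
```

Still no contact. I go down in small steps.

>>> {"op": "jog_arm", "data": {
  "increments": [
    {"tx":0,"ty":0,"tz":0.3,"wx":0,"wy":0,"wz":0,"gripper":0.4},
    {"tx":0,"ty":0,"tz":0.6,"wx":0,"wy":0,"wz":0,"gripper":0.4},
    {"tx":0,"ty":0,"tz":1,"wx":0,"wy":0,"wz":0,"gripper":0.4},
    {"tx":0,"ty":0,"tz":1,"wx":0,"wy":0,"wz":0,"gripper":0.4},
    {"tx":0,"ty":0,"tz":1,"wx":0,"wy":0,"wz":0,"gripper":0.4}
  ]
}}

```text
time: 9.12
position: [0.5214, -0.007, 0.0177]
tool_rot: [3.14, 0.075, 0.001]
ft_force: [-2.0, -0.9, 4.0]
grip_width: 0.595
grip_force: 35.0
```

Contact: the upward force is now 4 N, so the pack rests on the floor. I let go.

>>> {"op": "jog_arm", "data": {
  "increments": [
    {"tx":0,"ty":0,"tz":0,"wx":0,"wy":0,"wz":0,"gripper":0.65},
    {"tx":0,"ty":0,"tz":0,"wx":0,"wy":0,"wz":0,"gripper":0.7},
    {"tx":0,"ty":0,"tz":0,"wx":0,"wy":0,"wz":0,"gripper":0.8},
    {"tx":0,"ty":0,"tz":0,"wx":0,"wy":0,"wz":0,"gripper":0.8},
    {"tx":0,"ty":0,"tz":0,"wx":0,"wy":0,"wz":0,"gripper":0.8}
  ]
}}

```text
time: 9.53
position: [0.5212, -0.0069, 0.017]
tool_rot: [3.141, 0.075, 0.0]
ft_force: [0.8, 0.7, -0.5]
grip_width: 0.779
grip_force: 0.0
```

>>> {"op": "jog_arm", "data": {
  "increments": [
    {"tx":0,"ty":0,"tz":0,"wx":0,"wy":0,"wz":0,"gripper":0.8},
    {"tx":0,"ty":0,"tz":0,"wx":0,"wy":0,"wz":0,"gripper":0.8},
    {"tx":0,"ty":0,"tz":-3,"wx":0,"wy":0,"wz":0,"gripper":0.8},
    {"tx":0,"ty":0,"tz":-10,"wx":0,"wy":0,"wz":0,"gripper":0.8},
    {"tx":0,"ty":0,"tz":-20,"wx":0,"wy":0,"wz":0,"gripper":0.8}
  ]
}}

```text
time: 9.95
position: [0.5205, -0.0069, 0.0372]
tool_rot: [-3.141, -0.075, 0.002]
ft_force: [0.1, 0.8, -0.4]
grip_width: 0.803
grip_force: 0.0
```

>>> {"op": "jog_arm", "data": {
  "increments": [
    {"tx":0,"ty":0,"tz":-20,"wx":0,"wy":0,"wz":0,"gripper":0.8},
    {"tx":0,"ty":0,"tz":-45,"wx":0,"wy":0,"wz":0,"gripper":0.8},
    {"tx":0,"ty":0,"tz":-75,"wx":0,"wy":0,"wz":0,"gripper":0.8},
    {"tx":0,"ty":0,"tz":-100,"wx":0,"wy":0,"wz":0,"gripper":0.8},
    {"tx":0,"ty":0,"tz":-120,"wx":0,"wy":0,"wz":0,"gripper":0.8}
  ]
}}

```text
time: 10.37
position: [0.5221, -0.0067, 0.1607]
tool_rot: [3.14, 0.076, 0.006]
ft_force: [0.1, -1.2, -0.3]
grip_width: 0.799
grip_force: 0.0
```

>>> {"op": "jog_arm", "data": {
  "increments": [
    {"tx":-15,"ty":0,"tz":-20,"wx":0,"wy":0,"wz":0,"gripper":0.8},
    {"tx":-30,"ty":0,"tz":-40,"wx":0,"wy":0,"wz":0,"gripper":0.8},
    {"tx":-40,"ty":0,"tz":-60,"wx":0,"wy":0,"wz":0,"gripper":0.8},
    {"tx":-40,"ty":0,"tz":-60,"wx":0,"wy":0,"wz":0,"gripper":0.8},
    {"tx":-40,"ty":0,"tz":-60,"wx":0,"wy":0,"wz":0,"gripper":0.8}
  ]
}}

```text
time: 10.78
position: [0.482, -0.0088, 0.2192]
tool_rot: [3.139, 0.075, 0.007]
ft_force: [-0.4, 0.7, -0.8]
grip_width: 0.798
grip_force: 0.0
```

```bash
python3 - <<'E'
from h import *
a=grab("side")["color"][150:310,230:390];b=grab("wrist")["color"][60:220]
a=cv2.resize(a,None,fx=2,fy=2,interpolation=cv2.INTER_CUBIC)
o=np.zeros((480,512,3),np.uint8);o[:320,:320]=a;o[320:]=b;cv2.imwrite("pics/f.png",o)
s=ctrl.get_state();print(s["time"],s["position"],s["ft_force"],s["grip_width"])
E
```

```text
10.8833 [ 0.48110023 -0.00880634  0.21690229] [-0.62178677  0.25965197  0.3011677 ] 0.79945786616341
```

View pics/f.png

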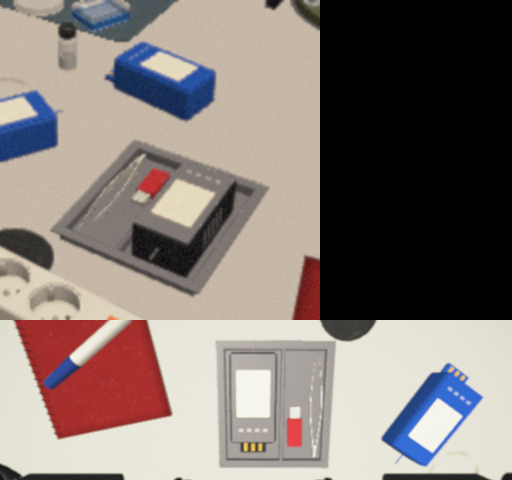

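The picture shows the pack flat and centred in the wide pocket (wrist view, about (253,400)). The tweezers, USB stick and vial are untouched. I hand it in.

```bash
python3 -c "
from bench import ctrl
print(ctrl.close_job())"
```

```text
the job is handed in; nothing more can be done
None
```

The battery pack is out of the charger and lies flat in the tray's wide pocket, released, with the tweezers, USB stick and vial untouched; the job is handed in (about 11 s used), and no verdict came back.

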